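Put the doming set back in its tray

ROBOT

A 7-joint arm with a two-finger parallel gripper is mounted at the origin on the work surface. World frame = base frame: x ahead of the robot, y to its left, z up, the work surface at z = 0. Lengths are in mm, angles in rad, forces in N, time in s.
With the tool pointing down it reaches from about 400 to 750 mm from the base axis. Payload 19.5 kg.
Tool frame: the origin (TCP) lies midway between the tips of the shut fingers; the grasp point (between the pads) lies 19 mm behind it (env.grasp_offset is the distance from the TCP to the grasp point, in mm); z points along the fingers, y is the line along which they close (so a half turn about z gives the same grasp; the last joint's range is limited). The gripper opens to 85 mm and grips with 20 to 120 N. Pads are 22 mm wide; open, the fingers measure 114 mm over their backs; the gripper's body (76 mm by 85 mm) begins 54 mm behind the grasp point. The pads swing forward as they close: fully open they stand 13 mm farther back than shut.
Start: joints at [1.266, 0.707, -0.028, 1.485, 0.022, 0.951, -0.075], TCP at [149.37, -555.233, 231.268] pointing down, gripper open.
Joint ranges: [-2.71, 2.71], [-0.32, 2.16], [-1.57, 1.52], [0, 2.45], [-1.46, 4.6], [0, 2.02], [-2.83, 2.83]. Speed limits (rad/s): [1.89, 1.89, 2.57, 2.57, 3.01, 3.01, 3.01].

INTERFACE

Orientations are given as a rotation vector (axis times angle).
In Python, from bench import env gives the robot as it stands.
- The arm moves only by the tool carry_out, never from a script. Its arguments are lists of equal length, an entry for each row: "linear": the shift along the tool's x, y, z in units of 0.03 m (1.0 is 0.03 m), a list of three; "rotation": the turn, a rotation vector about the tool's x, y, z in units of 6 degrees (1.0 is 6 degrees), a list of three; "grip": the opening, from 0 (shut) to 1 (fully open). In form: {"linear": [[x, y, z], ...], "rotation": [[ax, ay, az], ...], "grip": [grip, ...]}. A call has 1 to 12 rows; each row shifts and turns the commanded pose from where the row before left it, along the tool's axes as they then stand; what a row does not reach is not made up. A row lasts 1/12 s, in which the tool goes at most 41.7 mm and 7.16 degrees, less where a joint would pass 70% of its speed; a pose out of reach is approached as far as the arm can. A call with a number of a shift or a turn outside -1 to 1 is refused whole. A call with a gripper value outside its range is refused whole. The fingers move at their own pace and stop on an object; "squeeze" is the grip in N (left out, the last holds). Time passes only in rows, so rows that do not move let the fingers close. It gives the time, the measured TCP pose, the force, the opening and the grip force at its end, in the units of the state.
- env.get_obs(): the state, without advancing time (a new reading comes with each control period).
- env.read_camera(name): name is "side" or "top"; returns the picture (480x640x3 uint8, blue, green, red); there is no depth.
- env.camera_info(name): a dict with "intrinsics" (3x3 intrinsics, pixels), "rvec" (rotation vector, rad) and "tvec" (3), from world to camera coordinates, as OpenCV has them. Camera axes: x right, y down, z forward; pixel columns grow to the right and rows downward; lengths in mm; the calibration is good to about 2 mm. A picture is of the moment at which its call begins. camera_info takes no time and is no camera call.
- env.hand_in(): hands the job in; it is judged then, once.
Trained networks look in the newest picture that a camera, given by its name, has taken for a name from the list of things; names that differ only in an ending like _2 or _b are one class to them, and where a whole thing is asked for, a point or a joint stands for the part that bears it (a point fixed in the world has none). Each returns a list of dicts, best first, with "conf" (0 to 1); they miss things now and then, are a little off and sometimes report something else, mostly with a low value. They report only what shows in the picture. A call takes as long as a camera call. They do not tell look-alikes from the thing itself.
- env.cut_out(target, camera): "region" (480x640 bool, what is visible of it) and "rect" ([left, top, right, bottom] in pixels, round what is visible of it).
The state is a dict: "time": time; "joint_pos": joint angles; "joint_velocities": joint speeds; "effort": joint torques, N m; "ee_pos": TCP position; "eef_rot": TCP orientation; "wrist_force": force on the tool from outside, world axes, zero at the start; "moment": the same for the moment, N m; "finger_gap": finger opening in mm; "finger_force": force on a finger pad.
Only numpy, scipy, OpenCV 4.12 (cv2) and the standard library are available. Lean on these libraries where they do the work, as an engineer would, in place of code of your own. Each camera call takes 0.05 s, during which the arm holds its last target. There are 200 camera calls.

TASK

Put the doming set away in its wooden tray: lay each of the three ball-headed punches in the insert made for its size, ball in the round hole and shank between the two small cheeks, and set the hollowed steel cube flat in the square recess. The flat-ended punch and the plain bench block are not part of the set: leave them lying where they are.

Things in the scene. Friction and masses are not known exactly. Their poses are not given: they have to be found in the camera images.
- punch_small_mid (a point): small ball punch: steel, 18 mm ball on a 10 mm square shank, 80 mm overall, about 73 g, lying on the bench. Point: on the shank's axis, half-way along the overall length, bare shank to grip across; balance point is between it and the ball. x: to the ball, level at the start, z up. It lies on ball and tail, ball end 3.2 degrees up: ball centre 31 mm ahead, 1.7 mm above the point.
- seat_small (a point): small punch's insert: pale wood, 126 x 68 mm, flat top 20 mm over the bench, level with the tray rim; four side by side at 70 mm. Round hole 31 mm wide, 4 mm deep, dark floor. Point: ball centre when laid, over the hole's middle, 5 mm above the top. x: from tail to hole, z up. Shank lies level on the top along -x, tail between cheeks 8 mm high, 24 mm apart, 57 mm behind the point.
- punch_medium_mid (a point): medium ball punch: steel, 25 mm ball on a 12 mm square shank, 90 mm overall, about 138 g, lying on the bench. Point: on the shank's axis, half-way along the overall length, bare shank to grip across; balance point is between it and the ball. x: to the ball, level at the start, z up. It lies on ball and tail, ball end 4.8 degrees up: ball centre 32.4 mm ahead, 2.7 mm above the point.
- seat_medium (a point): medium punch's insert: pale wood, 126 x 68 mm, flat top 20 mm over the bench, level with the tray rim; four side by side at 70 mm. Round hole 38 mm wide, 6.5 mm deep, dark floor. Point: ball centre when laid, over the hole's middle, 6 mm above the top. x: from tail to hole, z up. Shank lies level on the top along -x, tail between cheeks 8 mm high, 26 mm apart, 64 mm behind the point.
- punch_large_mid (a point): large ball punch: steel, 32 mm ball on a 14 mm square shank, 100 mm overall, about 239 g, lying on the bench. Point: on the shank's axis, half-way along the overall length, bare shank to grip across; balance point is between it and the ball. x: to the ball, level at the start, z up. It lies on ball and tail, ball end 6.2 degrees up: ball centre 33.8 mm ahead, 3.7 mm above the point.
- seat_large (a point): large punch's insert: pale wood, 126 x 68 mm, flat top 20 mm over the bench, level with the tray rim; four side by side at 70 mm. Round hole 45 mm wide, 9 mm deep, dark floor. Point: ball centre when laid, over the hole's middle, 7 mm above the top. x: from tail to hole, z up. Shank lies level on the top along -x, tail between cheeks 8 mm high, 28 mm apart, 70 mm behind the point.
- doming_block_centre (a point): the doming block: a bright steel cube, 40 mm each way, about 420 g, with a 30 mm bowl-shaped hollow in its top and smaller hollows in its sides. The point is its centre; x and y are square to its sides, z up.
- seat_block (a point): the insert of the doming block: pale wood, the same outside size as the other three, with a 55 x 55 mm square recess, 9 mm deep, lined in dark grey, in the middle of its top. The point is where the cube's centre comes to lie, 20 mm above the recess floor and 11 mm above the insert's top; x and y are square to the recess, x along the insert, z up.
- flat_punch_mid (a point): a flat-ended punch that is not part of the set: a straight 12 x 12 mm square steel bar, 90 mm long, no ball, slightly tapered to a flat face. The point is at its centre, 6 mm up; x along the bar. Stays where it lies.
- bench_block_centre (a point): a plain steel bench block that is not part of the set: 50 x 50 x 18 mm, no hollows. The point is at its centre, 9 mm up. Stays where it lies.
Mind the look-alikes: they are no part of the job. Leave any pink look-alike of the part that bears doming_block_centre alone.

How it is judged (in metres and radians):
At the end, for the whole second after the job is handed in: Each ball punch lies level in its own insert: ball within 10 mm of the hole's middle along and across, shank along the insert within 0.3 rad, height within 4 mm; cube within 12 mm of the recess's middle, height within 4 mm; flat punch and bench block within 20 mm of their start; all at rest (x of seat_small in the frame of punch_small_mid between 0.021 and 0.041 m and y of seat_small in the frame of punch_small_mid between -0.01 and 0.01 m and z of punch_small_mid in the frame of seat_small between -0.004 and 0.004 m and angle between the x axis of punch_small_mid and the x axis of seat_small, either way round below 0.3 rad and x of seat_medium in the frame of punch_medium_mid between 0.0225 and 0.0425 m and y of seat_medium in the frame of punch_medium_mid between -0.01 and 0.01 m and z of punch_medium_mid in the frame of seat_medium between -0.004 and 0.004 m and angle between the x axis of punch_medium_mid and the x axis of seat_medium, either way round below 0.3 rad and x of seat_large in the frame of punch_large_mid between 0.024 and 0.044 m and y of seat_large in the frame of punch_large_mid between -0.01 and 0.01 m and z of punch_large_mid in the frame of seat_large between -0.004 and 0.004 m and angle between the x axis of punch_large_mid and the x axis of seat_large, either way round below 0.3 rad and horizontal distance between doming_block_centre and seat_block below 0.012 m and z of doming_block_centre in the frame of seat_block between -0.004 and 0.004 m and distance of each of flat_punch_mid, bench_block_centre from where it was at the start of the episode below 0.02 m and linear speed of each of punch_small, punch_medium, punch_large, doming_block, flat_punch, bench_block below 0.01 m/s); the robot touches nothing.
It fails at once if the flat punch is shifted by more than 20 mm (distance of flat_punch_mid from where it was at the start of the episode above 0.02 m).
It fails at once if the bench block is shifted by more than 20 mm (distance of bench_block_centre from where it was at the start of the episode above 0.02 m).
It also fails if it takes over 120 s, if anything falls off the work surface, if the arm or the gripper's body presses on something with over 40 N, if the wrist force passes 120 N, or if a joint passes its speed limit or range.

## Working session

There is one attempt and no reset: what is moved stays moved. The work goes in short steps, Python scripts to look and compute and a tool call to move; the robot and the scene stay as the last step left them, time stands still between calls to the robot, and variables do not carry over. Pictures are saved under pics/ and viewed, at most 14 in all, crops included, and the job is handed in when it is done.

Besides the shell and the picture viewer there is one more tool, called after "Request:" by a JSON object that holds its "fn" and its "kwargs", one argument or row to a line. carry_out: Moves the arm, as the interface text tells. Its arguments: {"type":"object","properties":{"linear":{"type":"array","items":{"type":"array","items":{"type":"number","minimum":-1,"maximum":1}}},"rotation":{"type":"array","items":{"type":"array","items":{"type":"number","minimum":-1,"maximum":1}}},"grip":{"type":"array","items":{"type":"number"}},"squeeze":{"type":"number"}},"required":["linear","rotation","grip"]}

```bash
mkdir -p pics; ls; cat > h.py <<'E'
import numpy as np, cv2
from bench import env
def cam(n):
    i=env.camera_info(n); R=cv2.Rodrigues(np.array(i["rvec"],float))[0]
    return np.array(i["intrinsics"],float),R,np.array(i["tvec"],float).ravel()
def back(n,uv,z):
    K,R,t=cam(n); d=R.T@np.linalg.solve(K,[uv[0],uv[1],1.]); c=-R.T@t
    return c+d*(z-c[2])/d[2]
def proj(n,p):
    K,R,t=cam(n); q=K@(R@np.array(p,float)+t); return q[:2]/q[2]
def snap(n,f): 
    im=env.read_camera(n); cv2.imwrite("pics/"+f,im); return im
E
python3 - <<'E'
from h import *
for n in("top","side"):
    snap(n,n+"0.png"); K,R,t=cam(n); print(n,-R.T@t,R[2],K[0,0])
    for o in ["punch_small_mid","punch_medium_mid","punch_large_mid","doming_block_centre","flat_punch_mid","bench_block_centre","seat_small","seat_block"]:
        try:
            print(o,[(round(d["conf"],2),[int(v) for v in d["rect"]]) for d in env.cut_out(o,n)])
        except Exception as e: print(o,e)
print(env.get_obs())
E
```

```text
pics
top [ 211.78214386  -38.64310797 1373.49752738] [ 0.1975884  -0.00316715 -0.98027996] 623.5627016734911
punch_small_mid [(0.55, [351, 179, 371, 206])]
punch_medium_mid [(0.74, [412, 161, 422, 198]), (0.44, [351, 179, 369, 209])]
punch_large_mid [(0.63, [186, 164, 221, 223]), (0.55, [450, 173, 479, 208])]
doming_block_centre [(0.98, [382, 243, 406, 267]), (0.59, [377, 279, 406, 305]), (0.57, [437, 291, 460, 316])]
flat_punch_mid [(0.78, [346, 234, 354, 273])]
bench_block_centre [(0.59, [441, 243, 471, 271])]
seat_small [(0.76, [186, 164, 224, 223])]
seat_block [(0.57, [155, 159, 193, 216])]
side [ 442.67840549 -723.52473633  634.62285311] [ 0.03007133  0.75768752 -0.65192433] 483.5077943316321
punch_small_mid [(0.59, [351, 277, 394, 300])]
punch_medium_mid [(0.89, [377, 334, 436, 344]), (0.73, [327, 165, 381, 186])]
punch_large_mid [(0.89, [367, 384, 435, 425])]
doming_block_centre [(0.83, [229, 299, 264, 338]), (0.73, [209, 363, 249, 400]), (0.57, [282, 304, 311, 338])]
flat_punch_mid [(0.78, [274, 276, 327, 287])]
bench_block_centre [(0.81, [273, 373, 321, 421]), (0.47, [325, 1
[... 170 characters left out ...]
30123,  0.70649142, -0.02761803,  1.48455908,  0.02199725,
        0.95092248, -0.07547468]), 'joint_velocities': array([-1.55988844e-03, -1.89094462e-04,  1.10360203e-03,  2.16039006e-06,
       -1.16413484e-03, -3.71203511e-04, -1.13119529e-03]), 'effort': array([ 1.16339299e-03, -8.82955241e+01,  1.23390656e+00, -2.36383456e+01,
        1.70496065e-02,  1.59559317e-03,  9.94484162e-05]), 'ee_pos': array([ 149.38293073, -555.24290223,  231.28240888]), 'eef_rot': array([-3.11442802e+00, -4.11626260e-01, -1.23071019e-05]), 'wrist_force': array([ 0.07783067,  1.17530124, -0.15255648]), 'moment': array([0.03513089, 0.00113193, 0.00256038]), 'finger_force': 0.0, 'finger_gap': 85.18056153600277}
```

View pics/top0.png

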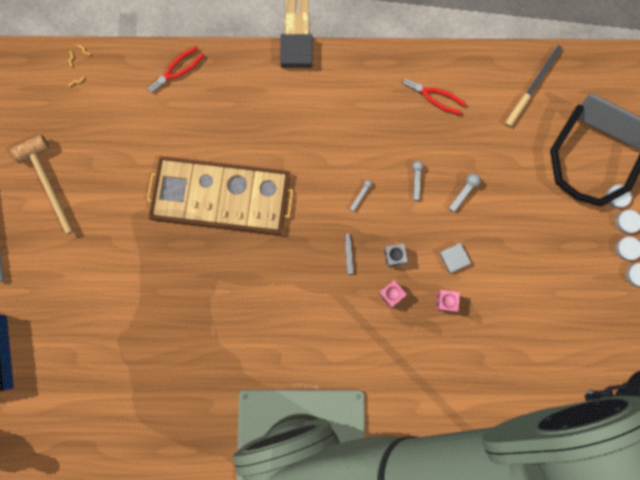

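View pics/side0.png

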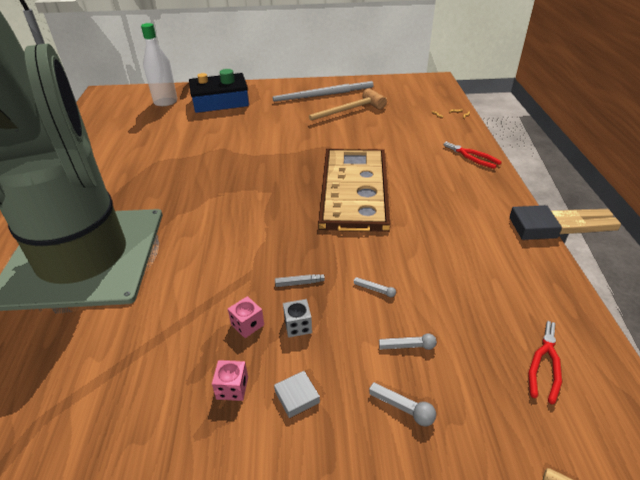

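Top view: the bright steel cube is at (396,254). Its pink look-alikes are at (393,294) and (449,301), and the plain bench block is at (456,258). The ball punches are small (361,195), medium (417,180) and large (466,192); the flat bar (350,254) could be taken for one of them. The tray's inserts, left to right, appear to be block (174,188), small (206,181), large (237,184) and medium (268,188). I'll check these in one close crop.

```bash
python3 - <<'E'
import cv2,numpy as np
a=cv2.imread("pics/top0.png"); b=cv2.imread("pics/side0.png")
A=cv2.resize(a[150:245,140:300],(800,475),interpolation=cv2.INTER_CUBIC)
B=cv2.resize(a[150:275,335:495],(800,600)[:2] if 0 else (768,600),interpolation=cv2.INTER_CUBIC)
cv2.imwrite("pics/c1.png",A);cv2.imwrite("pics/c2.png",B)
C=cv2.resize(b[260:440,200:440],(800,600),interpolation=cv2.INTER_CUBIC);cv2.imwrite("pics/c3.png",C)
E
```

```text
(no output)
```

View pics/c1.png

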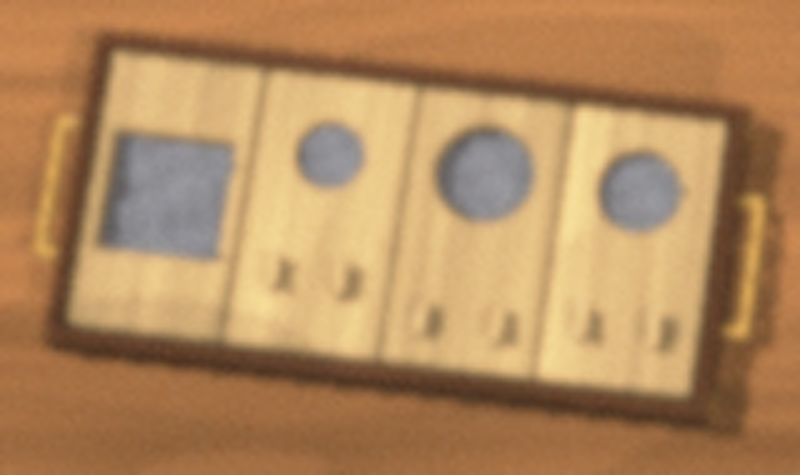

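View pics/c2.png

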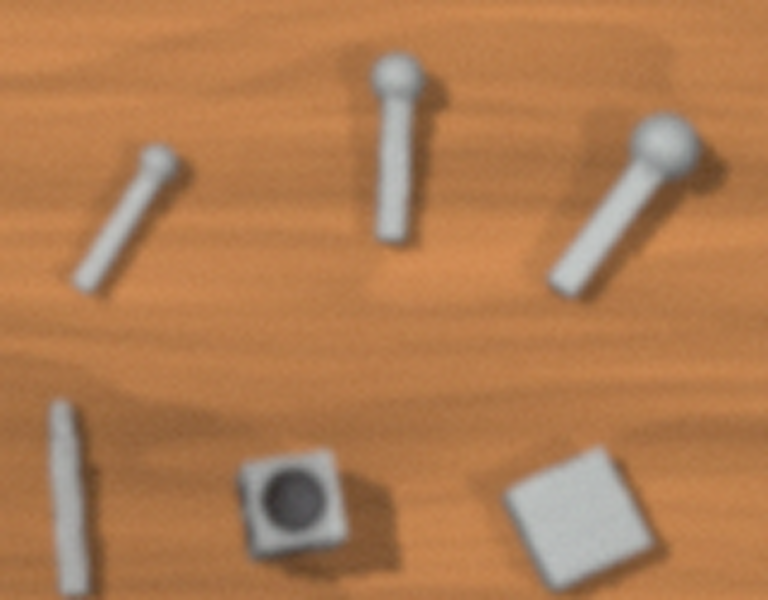

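View pics/c3.png

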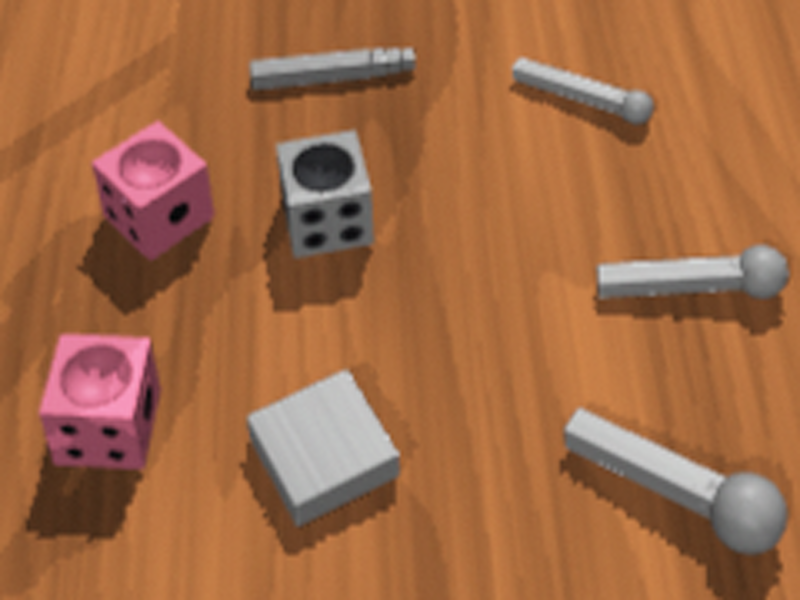

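The crops confirm the choices. The steel cube with a dark hollow is at (396,254), the three punches have visible balls, and the holes run small, large, medium to the right of the block recess. Now the positions from both views.

```bash
cat > m.py <<'E'
from h import *
T=lambda u,v:(335+(u+.5)/4.8-.5,150+(v+.5)/4.8-.5); S=lambda u,v:(200+(u+.5)/3.333-.5,260+(v+.5)/3.333-.5)
W=lambda u,v:(140+(u+.5)/5-.5,150+(v+.5)/5-.5)
def sh(n,p): print(n,np.round(p,1))
for n,bt,tt,bs,ts,r,s in [("small",(159,163),(86,283),(637,106),(520,70),9,5),("med",(398,78),(392,240),(764,271),(602,280),12.5,6),("large",(666,147),(567,285),(749,513),(577,432),16,7)]:
    L={"small":80,"med":90,"large":100}[n]
    for c,M,b,t in(("top",T,bt,tt),("side",S,bs,ts)):
        B=back(c,M(*b),r);Q=back(c,M(*t),s);d=(B-Q)[:2];l=np.hypot(*d);off={"small":31,"med":32.4,"large":33.8}[n]
        print(n,c,"ball",B[:2].round(1),"len",l.round(1),"(exp",L-r,") yaw",np.degrees(np.arctan2(d[1],d[0])).round(1),"mid",(B[:2]-d/l*off).round(1))
sh("cube top",back("top",T(295,500),40)); sh("cube side",back("side",S(323,167),40))
# cube top edge dir
a=back("top",T(240,467),40);b=back("top",T(334,452),40);print("cube yaw",np.degrees(np.arctan2(*(b-a)[[1,0]])))
a=back("side",S(277,143),40);b=back("side",S(355,130),40);print("cube yaw side",np.degrees(np.arctan2(*(b-a)[[1,0]])),np.hypot(*(b-a)[:2]))
for n,h,c in [("small",(331,155),(316,280)),("large",(486,174),(467,325)),("med",(640,191),(627,328))]:
    H=back("top",W(*h),20);C=back("top",W(*c),22);d=(H-C)[:2];print(n,H.round(1),np.hypot(*d).round(1),np.degrees(np.arctan2(d[1],d[0])).round(1))
sh("recess",back("top",W(167,194),18))
c=[back("top",W(*p),20)[:2] for p in[(113,50),(728,121),(692,398),(67,326)]]
sh("inner corners",c); print([np.hypot(*(c[i]-c[i-1])).round(1) for i in range(4)]); v=c[0]-c[1]; u=c[0]-c[3]
print("yaw",np.degrees(np.arctan2(-v[0],v[1])),np.degrees(np.arctan2(u[1],u[0])))
E
python3 m.py
```

```text
small top ball [ 582.9 -145.6] len 66.9 (exp 71 ) yaw -31.1 mid [ 556.3 -129.5]
small side ball [ 584.3 -144. ] len 67.8 (exp 71 ) yaw -30.9 mid [ 557.7 -128.1]
med top ball [ 624.1 -258.8] len 77.4 (exp 77.5 ) yaw -2.9 mid [ 591.7 -257.2]
med side ball [ 626.1 -257.4] len 76.3 (exp 77.5 ) yaw -3.7 mid [ 593.8 -255.3]
large top ball [ 589.9 -383.4] len 80.0 (exp 84 ) yaw -36.1 mid [ 562.6 -363.5]
large side ball [ 591.6 -381.6] len 80.4 (exp 84 ) yaw -36.5 mid [ 564.4 -361.5]
cube top [ 417.8 -202.8   40. ]
cube side [ 419.2 -201.9   40. ]
cube yaw -80.59051198336823
cube yaw side 8.63597463798348 39.10199777241284
small [585.  218.8  20. ] 58.2 -3.9
large [576.5 149.   20. ] 70.0 -4.9
med [569.   79.8  20. ] 63.4 -3.8
recess [567.  291.9  18. ]
inner corners [[633.6 319.3]
 [601.7  40.9]
 [474.6  54.8]
 [505.8 332.7]]
[np.float64(128.4), np.float64(280.2), np.float64(127.9), np.float64(279.6)]
yaw -6.5321175837871515 -6.002016392105547
```

Both views agree to about 2 mm, and the tray measurements (280 mm, 128 mm, cheek spacings) match the description. The tray yaw is about -6.3°. I'll start with the large punch.

```bash
cat > p.py <<'E'
import sys; from h import *
# usage: p.py x y z yaw : units to go, turn first, then shift in turned tool axes
a=[float(v) for v in sys.argv[1:]]
o=env.get_obs(); R=cv2.Rodrigues(np.array(o["eef_rot"]))[0]; yaw=np.degrees(np.arctan2(R[1,0],R[0,0]))
print("t",round(o["time"],2),"pos",np.round(o["ee_pos"],1),"yaw",round(yaw,1),"tilt",np.degrees(np.arccos(-R[2,2])).round(2),"gap",round(o["finger_gap"],1),"F",np.round(o["wrist_force"],1),"ff",round(o["finger_force"],1),"j7",round(o["joint_pos"][6],2))
if len(a)==4:
    dy=(a[3]-yaw+180)%360-180; p=np.radians(a[3]); X=np.array([np.cos(p),np.sin(p),0]);Y=np.array([np.sin(p),-np.cos(p),0])
    d=np.array(a[:3])-o["ee_pos"]; print("turn az",round(-dy/6,2),"linear",np.round([d@X/30,d@Y/30,-d[2]/30],2))
E
python3 p.py 566 -364.5 120 -36.3
```

```text
t 0.9 pos [ 149.4 -555.2  231.3] yaw 15.1 tilt 0.0 gap 85.2 F [ 0.1  1.2 -0.2] ff 0.0 j7 -0.08
turn az 8.56 linear [  7.43 -13.35   3.71]
```

Request:
{"fn": "carry_out", "kwargs": {
  "linear": [
    [0,0,0],
    [0,0,0],
    [0,0,0],
    [0,0,0],
    [0,0,0],
    [0,0,0],
    [0,0,0],
    [0,0,0],
    [0,0,0],
    [0.53,-0.95,0.25],
    [0.53,-0.95,0.25],
    [0.53,-0.95,0.25]
  ],
  "rotation": [
    [0,0,0.95],
    [0,0,0.95],
    [0,0,0.95],
    [0,0,0.95],
    [0,0,0.95],
    [0,0,0.95],
    [0,0,0.95],
    [0,0,0.95],
    [0,0,0.95],
    [0,0,0],
    [0,0,0],
    [0,0,0]
  ],
  "grip": [0.5,0.5,0.5,0.5,0.5,0.5,0.5,0.5,0.5,0.5,0.5,0.5],
  "squeeze": 60
}}

```text
time: 1.9
ee_pos: [239.4, -513.9, 208.5]
eef_rot: [2.985, -0.978, 0.0]
wrist_force: [-0.2, -0.6, -0.5]
finger_gap: 42.2
finger_force: 0.0
```

Request:
{"fn": "carry_out", "kwargs": {
  "linear": [
    [0.53,-0.95,0.27],
    [0.53,-0.95,0.27],
    [0.53,-0.95,0.27],
    [0.53,-0.95,0.27],
    [0.53,-0.95,0.27],
    [0.53,-0.95,0.27],
    [0.53,-0.95,0.27],
    [0.53,-0.95,0.27],
    [0.53,-0.95,0.27],
    [0.53,-0.95,0.27],
    [0.53,-0.95,0.27],
    [0,0,0]
  ],
  "rotation": [
    [0,0,0],
    [0,0,0],
    [0,0,0],
    [0,0,0],
    [0,0,0],
    [0,0,0],
    [0,0,0],
    [0,0,0],
    [0,0,0],
    [0,0,0],
    [0,0,0],
    [0,0,0]
  ],
  "grip": [0.5,0.5,0.5,0.5,0.5,0.5,0.5,0.5,0.5,0.5,0.5,0.5]
}}

```text
time: 2.9
ee_pos: [569.8, -359.7, 117.3]
eef_rot: [-2.985, 0.966, 0.001]
wrist_force: [-1.2, 0.6, -0.4]
finger_gap: 42.8
finger_force: 0.0
```

```bash
python3 p.py 566.5 -364.7 5 -36.3; python3 -c "
from h import *
snap('side','s1.png')"
```

```text
t 2.9 pos [ 569.8 -359.7  117.3] yaw -35.9 tilt 0.22 gap 42.8 F [-1.2  0.6 -0.4] ff 0.0 j7 -1.45
turn az 0.07 linear [0.01 0.2  3.74]
```

View pics/s1.png

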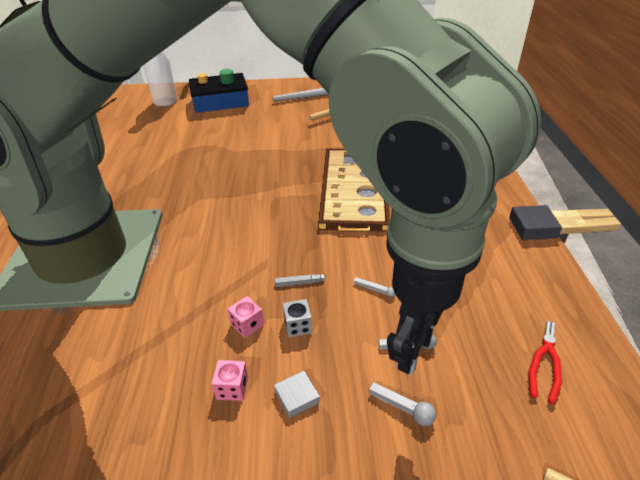

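The gripper hovers over the large punch (shank near (395,393)) with its closing line across the shank. Descending to grip it.

Request:
{"fn": "carry_out", "kwargs": {
  "linear": [
    [0,0.2,0.75],
    [0,0,0.75],
    [0,0,0.75],
    [0,0,0.75],
    [0,0,0.74],
    [0,0,0],
    [0,0,0],
    [0,0,0],
    [0,0,0],
    [0,0,0]
  ],
  "rotation": [
    [0,0,0.07],
    [0,0,0],
    [0,0,0],
    [0,0,0],
    [0,0,0],
    [0,0,0],
    [0,0,0],
    [0,0,0],
    [0,0,0],
    [0,0,0]
  ],
  "grip": [0.5,0.5,0.5,0.5,0.5,0.5,0,0,0,0]
}}

```text
time: 3.78
ee_pos: [561.9, -370.7, 9.4]
eef_rot: [2.981, -0.988, 0.004]
wrist_force: [-0.3, -0.3, 7.4]
finger_gap: 12.4
finger_force: 57.4
```

Request:
{"fn": "carry_out", "kwargs": {
  "linear": [
    [0,0,0],
    [0,0,0],
    [0,0,-0.8],
    [0,0,-1],
    [0,0,-1],
    [0,0,0]
  ],
  "rotation": [
    [0,0,0],
    [0,0,0],
    [0,0,0],
    [0,0,0],
    [0,0,0],
    [0,0,0]
  ],
  "grip": [0,0,0,0,0,0]
}}

```text
time: 4.28
ee_pos: [563.1, -371.6, 98.2]
eef_rot: [2.98, -0.987, 0.013]
wrist_force: [1.1, -0.6, -1.5]
finger_gap: 12.4
finger_force: 57.2
```

```bash
python3 p.py 546.7 152.5 120 -6.3
```

```text
t 4.28 pos [ 563.1 -371.6   98.2] yaw -36.7 tilt 0.49 gap 12.4 F [ 1.1 -0.6 -1.5] ff 57.2 j7 -1.44
turn az -5.06 linear [ -2.46 -17.31  -0.73]
```

```bash
python3 -c "
from h import *
im=snap('side','s2f.png'); cv2.imwrite('pics/s2.png',cv2.resize(im[250:450,280:520],(720,600)))"; python3 p.py
```

```text
t 4.33 pos [ 562.5 -370.9   95.3] yaw -36.7 tilt 0.32 gap 12.1 F [ 0.1 -0.2 -2.8] ff 57.2 j7 -1.44
```

View pics/s2.png

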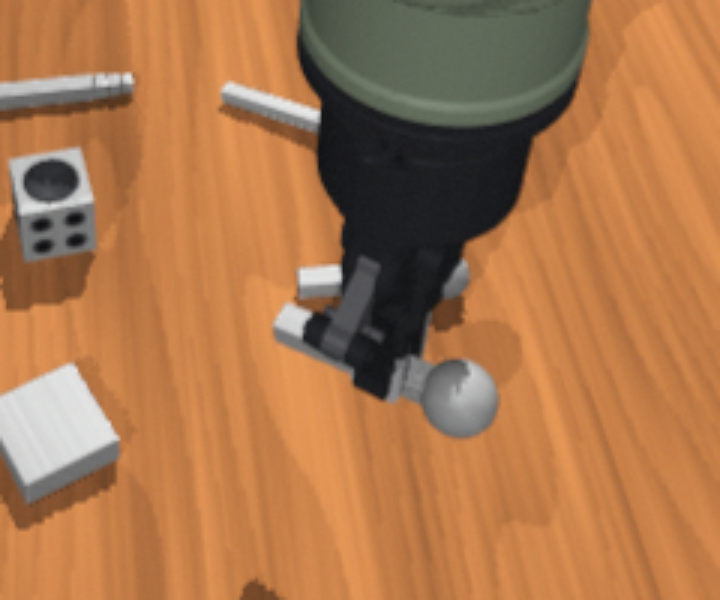

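The large punch is held, with its ball at about (433,383) in the side view. Next: how far along the shank it is gripped, and its pitch.

```bash
cat > g.py <<'E'
from h import *
from scipy.optimize import least_squares
def held(px,cam='side'):
    o=env.get_obs();R=cv2.Rodrigues(np.array(o["eef_rot"]))[0];p=np.array(o["ee_pos"])
    f=lambda v:proj(cam,p+v[0]*R[:,0]+v[1]*R[:,2])-px
    r=least_squares(f,[0,0]).x; return r.round(1)  # along tool x, below TCP
E
python3 -c "
from g import *
print(held([433,382.7]),held([376.5,357.5]))"; python3 p.py 544 152.5 100 -6.3
```

```text
[ 33.8 -10.5] [-45.5  -3.4]
t 4.33 pos [ 562.5 -370.9   95.3] yaw -36.7 tilt 0.32 gap 12.1 F [ 0.1 -0.2 -2.8] ff 57.2 j7 -1.44
turn az -5.06 linear [ -2.53 -17.27  -0.16]
```

Request:
{"fn": "carry_out", "kwargs": {
  "linear": [
    [0,0,0],
    [0,0,0],
    [0,0,0],
    [0,0,0],
    [0,0,0],
    [0,0,0],
    [-0.14,-0.96,0],
    [-0.14,-0.96,0],
    [-0.14,-0.96,0],
    [-0.14,-0.96,0],
    [-0.14,-0.96,0],
    [-0.14,-0.96,0]
  ],
  "rotation": [
    [0,0,-0.84],
    [0,0,-0.84],
    [0,0,-0.84],
    [0,0,-0.84],
    [0,0,-0.84],
    [0,0,-0.84],
    [0,0,0],
    [0,0,0],
    [0,0,0],
    [0,0,0],
    [0,0,0],
    [0,0,0]
  ],
  "grip": [0,0,0,0,0,0,0,0,0,0,0,0]
}}

```text
time: 5.33
ee_pos: [555.0, -193.9, 91.3]
eef_rot: [-3.136, 0.176, 0.001]
wrist_force: [1.5, 0.5, -2.9]
finger_gap: 12.6
finger_force: 57.3
```

Request:
{"fn": "carry_out", "kwargs": {
  "linear": [
    [-0.14,-0.96,0],
    [-0.14,-0.96,0],
    [-0.14,-0.96,0],
    [-0.14,-0.96,0],
    [-0.14,-0.96,0],
    [-0.14,-0.96,0],
    [-0.14,-0.96,0],
    [-0.14,-0.96,0],
    [-0.14,-0.96,0],
    [-0.14,-0.96,0],
    [-0.14,-0.96,0],
    [-0.14,-0.96,0]
  ],
  "rotation": [
    [0,0,0],
    [0,0,0],
    [0,0,0],
    [0,0,0],
    [0,0,0],
    [0,0,0],
    [0,0,0],
    [0,0,0],
    [0,0,0],
    [0,0,0],
    [0,0,0],
    [0,0,0]
  ],
  "grip": [0,0,0,0,0,0,0,0,0,0,0,0]
}}

```text
time: 6.33
ee_pos: [543.6, 155.1, 91.3]
eef_rot: [3.137, -0.176, -0.001]
wrist_force: [0.6, -0.6, -2.0]
finger_gap: 12.4
finger_force: 57.3
```

Request:
{"fn": "carry_out", "kwargs": {
  "linear": [
    [0,0,0.4],
    [0,0,0.4],
    [0,0,0],
    [0,0,0],
    [0,0,0]
  ],
  "rotation": [
    [0,0,0],
    [0,0,0],
    [0,0,0],
    [0,0,0],
    [0,0,0]
  ],
  "grip": [0,0,0,0,0]
}}

```text
time: 6.75
ee_pos: [544.3, 153.4, 68.0]
eef_rot: [-3.137, 0.177, -0.0]
wrist_force: [-0.4, 0.1, -2.3]
finger_gap: 12.4
finger_force: 57.4
```

```bash
python3 p.py 542.9 152.7 22 -6.3
```

```text
t 6.75 pos [544.3 153.4  68. ] yaw -6.5 tilt 0.02 gap 12.4 F [-0.4  0.1 -2.3] ff 57.4 j7 -1.67
turn az -0.03 linear [-0.04  0.03  1.53]
```

Request:
{"fn": "carry_out", "kwargs": {
  "linear": [
    [-0.04,0.03,0.6],
    [0,0,0.6],
    [0,0,0],
    [0,0,0],
    [0,0,0],
    [0.03,0,0.32],
    [0,0,0],
    [0,0,0],
    [0,0,0]
  ],
  "rotation": [
    [0,0,0],
    [0,0,0],
    [0,-0.5,0],
    [0,-0.45,0],
    [0,0,0],
    [0,0,0],
    [0,0,0],
    [0,0,0],
    [0,0,0]
  ],
  "grip": [0,0,0,0,0,0,0,0,0]
}}

```text
time: 7.5
ee_pos: [542.9, 153.1, 22.0]
eef_rot: [-3.127, 0.175, 0.153]
wrist_force: [1.4, 0.2, 0.9]
finger_gap: 12.3
finger_force: 59.5
```

```bash
python3 p.py; python3 -c "
from h import *
im=snap('side','s3f.png'); cv2.imwrite('pics/s3.png',cv2.resize(im[130:250,290:430],(700,600)))"
```

```text
t 7.5 pos [542.9 153.1  22. ] yaw -6.4 tilt 5.59 gap 12.3 F [1.4 0.2 0.9] ff 59.5 j7 -1.66
```

View pics/s3.png

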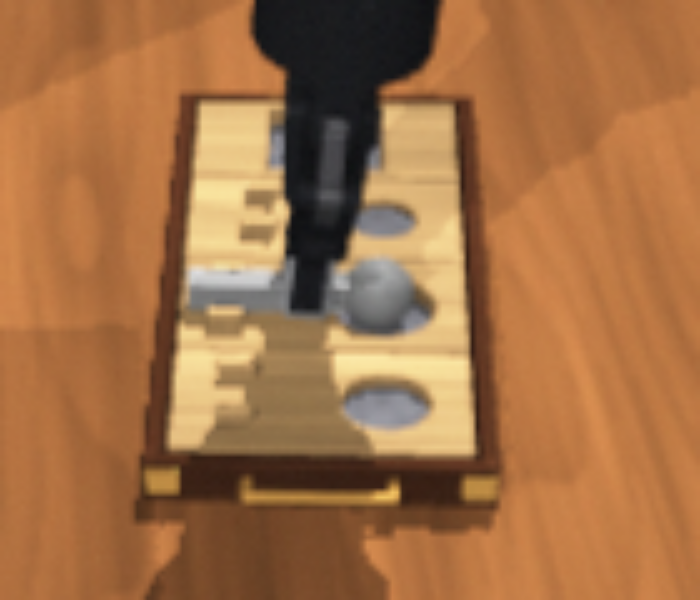

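```bash
python3 -c "
from h import *
print(back('side',[366,189.4],28),proj('side',[576.5,149,28]),proj('side',[542.4+29*.11/.11*0,82.5,20]))
for q in [(576.5,149),(569,79.8),(585,218.8)]: print(proj('side',[*q,20]))
im=env.read_camera('top'); cv2.imwrite('pics/t3.png',cv2.resize(im[150:245,140:300],(800,475),interpolation=cv2.INTER_CUBIC))"
```

```text
[575.51362166 143.93204136  28.        ] [366.16193961 188.06030717] [353.75071429 209.99705149]
[366.01180909 191.06615934]
[366.53346202 210.17017487]
[365.93761313 173.59974382]
```

View pics/t3.png

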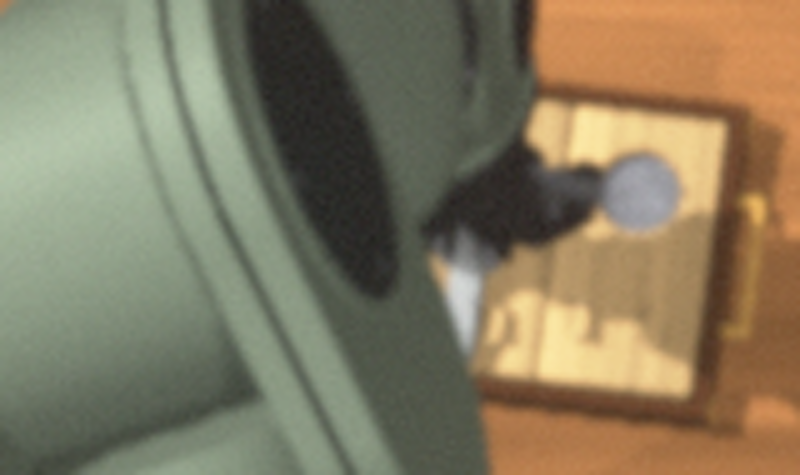

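The top view shows the tail at about (465,340) in the crop, centred between the cheeks at (430,322) and (504,328), and the ball over its hole. Releasing.

Request:
{"fn": "carry_out", "kwargs": {
  "linear": [
    [0,0,0],
    [0,0,0],
    [0,0,0],
    [0,0,0],
    [0,0,0],
    [0,0,-0.6],
    [0,0,-1],
    [0,0,-1],
    [0,0,-1],
    [0,0,0]
  ],
  "rotation": [
    [0,0,0],
    [0,0,0],
    [0,0,0],
    [0,0,0],
    [0,0,0],
    [0,0,0],
    [0,0.5,0],
    [0,0.45,0],
    [0,0,0],
    [0,0,0]
  ],
  "grip": [0.4,0.4,0.4,0.4,0.4,0.4,0.4,0.4,0.4,0.4]
}}

```text
time: 8.43
ee_pos: [550.4, 152.7, 134.6]
eef_rot: [-3.134, 0.176, -0.01]
wrist_force: [0.3, -0.2, 0.3]
finger_gap: 34.6
finger_force: 0.0
```

```bash
python3 p.py 595.5 -256.5 100 -3.3
```

```text
t 8.43 pos [550.4 152.7 134.6] yaw -6.4 tilt 0.38 gap 34.6 F [ 0.3 -0.2  0.3] ff 0.0 j7 -1.7
turn az -0.52 linear [ 2.28 13.53  1.15]
```

Request:
{"fn": "carry_out", "kwargs": {
  "linear": [
    [0.16,0.97,0.08],
    [0.16,0.97,0.08],
    [0.16,0.97,0.08],
    [0.16,0.97,0.08],
    [0.16,0.97,0.08],
    [0.16,0.97,0.08],
    [0.16,0.97,0.08],
    [0.16,0.97,0.08],
    [0.16,0.97,0.08],
    [0.16,0.97,0.08],
    [0.16,0.97,0.08],
    [0.16,0.97,0.08]
  ],
  "rotation": [
    [0,0,-0.5],
    [0,0,0],
    [0,0,0],
    [0,0,0],
    [0,0,0],
    [0,0,0],
    [0,0,0],
    [0,0,0],
    [0,0,0],
    [0,0,0],
    [0,0,0],
    [0,0,0]
  ],
  "grip": [0.5,0.5,0.5,0.5,0.5,0.5,0.5,0.5,0.5,0.5,0.5,0.5]
}}

```text
time: 9.43
ee_pos: [583.9, -201.4, 100.6]
eef_rot: [-3.14, 0.094, 0.0]
wrist_force: [1.1, 0.6, -0.3]
finger_gap: 42.4
finger_force: 0.0
```

Request:
{"fn": "carry_out", "kwargs": {
  "linear": [
    [0.16,0.97,0.08],
    [0.16,0.97,0.08],
    [0,0,0.5],
    [0,0,0.5],
    [0,0,0],
    [0,0,0],
    [0,0,0]
  ],
  "rotation": [
    [0,0,0],
    [0,0,0],
    [0,0,0],
    [0,0,0],
    [0,0,0],
    [0,0,0],
    [0,0,0]
  ],
  "grip": [0.5,0.5,0.5,0.5,0.5,0.5,0.5]
}}

```text
time: 10.02
ee_pos: [590.5, -258.4, 66.8]
eef_rot: [3.14, -0.093, 0.001]
wrist_force: [-0.3, 0.4, 0.2]
finger_gap: 42.9
finger_force: 0.0
```

```bash
python3 p.py 595.8 -256.5 5 -3.3
```

```text
t 10.02 pos [ 590.5 -258.4   66.8] yaw -3.4 tilt 0.04 gap 42.9 F [-0.3  0.4  0.2] ff 0.0 j7 -1.11
turn az -0.02 linear [ 0.17 -0.07  2.06]
```

Request:
{"fn": "carry_out", "kwargs": {
  "linear": [
    [0.17,-0.07,0.7],
    [0,0,0.7],
    [0,0,0.63],
    [0,0,0],
    [0,0,0],
    [0,0,0],
    [0,0,0],
    [0,0,0],
    [0,0,0],
    [0,0,0]
  ],
  "rotation": [
    [0,0,0],
    [0,0,0],
    [0,0,0],
    [0,0,0],
    [0,0,0],
    [0,0,0],
    [0,0,0],
    [0,0,0],
    [0,0,0],
    [0,0,0]
  ],
  "grip": [0.5,0.5,0.5,0.5,0.5,0,0,0,0,0]
}}

```text
time: 10.85
ee_pos: [596.0, -257.3, 6.6]
eef_rot: [3.139, -0.094, 0.003]
wrist_force: [0.1, -0.8, 9.4]
finger_gap: 10.0
finger_force: 59.8
```

Request:
{"fn": "carry_out", "kwargs": {
  "linear": [
    [0,0,0],
    [0,0,-0.8],
    [0,0,-1],
    [0,0,-1],
    [0,0,0],
    [0,0,0],
    [0,0,0]
  ],
  "rotation": [
    [0,0,0],
    [0,0,0],
    [0,0,0],
    [0,0,0],
    [0,0,0],
    [0,0,0],
    [0,0,0]
  ],
  "grip": [0,0,0,0,0,0,0]
}}

```text
time: 11.43
ee_pos: [595.2, -256.6, 89.0]
eef_rot: [-3.14, 0.094, 0.0]
wrist_force: [0.4, 0.1, -1.5]
finger_gap: 9.7
finger_force: 59.0
```

```bash
python3 p.py; python3 -c "
from h import *
im=snap('side','s4f.png'); cv2.imwrite('pics/s4.png',cv2.resize(im[220:380,340:500],(600,600)))"
```

```text
t 11.43 pos [ 595.2 -256.6   89. ] yaw -3.4 tilt 0.02 gap 9.7 F [ 0.4  0.1 -1.5] ff 59.0 j7 -1.12
```

View pics/s4.png

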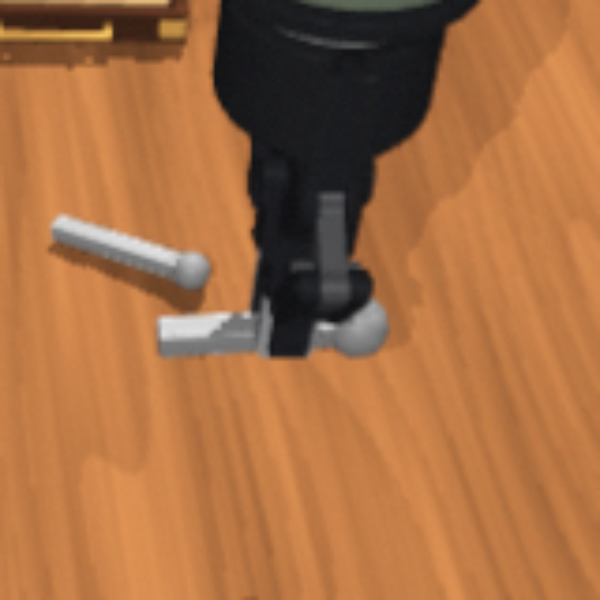

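The medium punch is held, with its ball at about (436,307) and tail at about (384,310) in the side view.

```bash
python3 -c "
from g import *
print(held([436,307]),held([383.5,310.]))"; python3 p.py 540 83 90 -6.3
```

```text
[31.2 -5.5] [-45.5   0.2]
t 11.48 pos [ 595.  -256.5   88.4] yaw -3.4 tilt 0.07 gap 10.2 F [-0.2  0.4 -2.8] ff 59.0 j7 -1.12
turn az 0.48 linear [ -3.06 -11.05  -0.05]
```

Request:
{"fn": "carry_out", "kwargs": {
  "linear": [
    [-0.26,-0.92,0],
    [-0.26,-0.92,0],
    [-0.26,-0.92,0],
    [-0.26,-0.92,0],
    [-0.26,-0.92,0],
    [-0.26,-0.92,0],
    [-0.26,-0.92,0],
    [-0.26,-0.92,0],
    [-0.26,-0.92,0],
    [-0.26,-0.92,0],
    [-0.26,-0.92,0],
    [-0.26,-0.92,0]
  ],
  "rotation": [
    [0,0,0.48],
    [0,0,0],
    [0,0,0],
    [0,0,0],
    [0,0,0],
    [0,0,0],
    [0,0,0],
    [0,0,0],
    [0,0,0],
    [0,0,0],
    [0,0,0],
    [0,0,0]
  ],
  "grip": [0,0,0,0,0,0,0,0,0,0,0,0]
}}

```text
time: 12.48
ee_pos: [536.5, 83.7, 88.3]
eef_rot: [3.136, -0.173, -0.002]
wrist_force: [2.1, -0.4, -1.6]
finger_gap: 9.8
finger_force: 59.0
```

Request:
{"fn": "carry_out", "kwargs": {
  "linear": [
    [0,0,0.6],
    [0,0,0.6],
    [0,0,0],
    [0,0,0],
    [0,0,0],
    [0,0,0]
  ],
  "rotation": [
    [0,0,0],
    [0,0,0],
    [0,0,0],
    [0,0,0],
    [0,0,0],
    [0,0,0]
  ],
  "grip": [0,0,0,0,0,0]
}}

```text
time: 12.98
ee_pos: [537.6, 82.2, 53.8]
eef_rot: [-3.137, 0.174, -0.001]
wrist_force: [0.4, 0.6, -1.3]
finger_gap: 9.7
finger_force: 59.0
```

```bash
python3 p.py 538.7 83.2 24.5 -6.3
```

```text
t 12.98 pos [537.6  82.2  53.8] yaw -6.3 tilt 0.05 gap 9.7 F [ 0.4  0.6 -1.3] ff 59.0 j7 -1.54
turn az -0.01 linear [ 0.03 -0.04  0.98]
```

Request:
{"fn": "carry_out", "kwargs": {
  "linear": [
    [0.03,-0.04,0.6],
    [0,0,0],
    [0,0,0],
    [0,0,0.38],
    [0,0,0],
    [0,0,0],
    [0,0,0]
  ],
  "rotation": [
    [0,0,0],
    [0,-0.72,0],
    [0,0,0],
    [0,0,0],
    [0,0,0],
    [0,0,0],
    [0,0,0]
  ],
  "grip": [0,0,0,0,0,0,0]
}}

```text
time: 13.57
ee_pos: [537.2, 83.7, 23.7]
eef_rot: [-3.13, 0.172, 0.117]
wrist_force: [-0.4, -0.8, -1.8]
finger_gap: 10.1
finger_force: 59.1
```

```bash
python3 p.py; python3 -c "
from h import *
im=snap('side','s5f.png'); im2=env.read_camera('top')
cv2.imwrite('pics/s5.png',np.hstack([cv2.resize(im[130:250,300:420],(400,400)),cv2.resize(im2[145:245,200:300],(400,400))]))"
```

```text
t 13.57 pos [537.2  83.7  23.7] yaw -6.3 tilt 4.27 gap 10.1 F [-0.4 -0.8 -1.8] ff 59.1 j7 -1.54
```

View pics/s5.png

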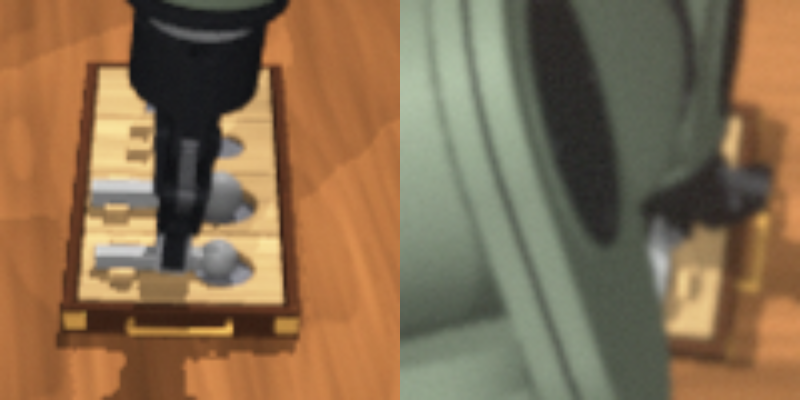

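The ball sits at about (366,208), where the hole middle projects, and the shank lies between the cheeks. Releasing.

Request:
{"fn": "carry_out", "kwargs": {
  "linear": [
    [0,0,0.04],
    [0,0,0],
    [0,0,0],
    [0,0,0],
    [0,0,0],
    [0,0,0],
    [0,0,-0.6],
    [0,0,-1],
    [0,0,-1],
    [0,0,-1],
    [0,0,0]
  ],
  "rotation": [
    [0,0,0],
    [0,0,0],
    [0,0,0],
    [0,0,0],
    [0,0,0],
    [0,0,0],
    [0,0,0],
    [0,0.72,0],
    [0,0,0],
    [0,0,0],
    [0,0,0]
  ],
  "grip": [0,0,0.4,0.4,0.4,0.4,0.4,0.4,0.4,0.4,0.4]
}}

```text
time: 14.58
ee_pos: [542.6, 83.4, 135.2]
eef_rot: [-3.135, 0.173, -0.01]
wrist_force: [0.5, -0.0, 0.9]
finger_gap: 33.8
finger_force: 0.0
```

```bash
python3 p.py 559.6 -130.4 60 -31
```

```text
t 14.58 pos [542.6  83.4 135.2] yaw -6.3 tilt 0.36 gap 33.8 F [ 0.5 -0.   0.9] ff 0.0 j7 -1.58
turn az 4.11 linear [4.16 5.82 2.51]
```

Request:
{"fn": "carry_out", "kwargs": {
  "linear": [
    [0,0,0],
    [0,0,0],
    [0,0,0],
    [0,0,0],
    [0,0,0],
    [0.59,0.83,0.3],
    [0.59,0.83,0.3],
    [0.59,0.83,0.36],
    [0.59,0.83,0.36],
    [0.59,0.83,0.36],
    [0.59,0.83,0.36],
    [0.59,0.83,0.36]
  ],
  "rotation": [
    [0,0,0.82],
    [0,0,0.82],
    [0,0,0.82],
    [0,0,0.82],
    [0,0,0.82],
    [0,0,0],
    [0,0,0],
    [0,0,0],
    [0,0,0],
    [0,0,0],
    [0,0,0],
    [0,0,0]
  ],
  "grip": [0.5,0.5,0.5,0.5,0.5,0.5,0.5,0.5,0.5,0.5,0.5,0.5]
}}

```text
time: 15.58
ee_pos: [557.6, -131.4, 57.8]
eef_rot: [-3.028, 0.837, -0.0]
wrist_force: [0.8, 0.2, 1.0]
finger_gap: 42.6
finger_force: 0.0
```

Request:
{"fn": "carry_out", "kwargs": {
  "linear": [
    [0,0,0],
    [0,0,0],
    [0,0,0],
    [0,0,0]
  ],
  "rotation": [
    [0,0,0],
    [0,0,0],
    [0,0,0],
    [0,0,0]
  ],
  "grip": [0.5,0.5,0.5,0.5]
}}

```text
time: 15.92
ee_pos: [557.9, -128.8, 58.6]
eef_rot: [-3.028, 0.835, -0.0]
wrist_force: [0.5, 1.3, -0.0]
finger_gap: 42.6
finger_force: 0.0
```

```bash
python3 p.py 559.6 -130.4 4.5 -31;  python3 -c "
from h import *
im=snap('side','s6f.png'); cv2.imwrite('pics/s6.png',cv2.resize(im[140:240,310:400],(540,600),interpolation=cv2.INTER_CUBIC))"
```

```text
t 15.92 pos [ 557.9 -128.8   58.6] yaw -30.8 tilt 0.04 gap 42.6 F [ 0.5  1.3 -0. ] ff 0.0 j7 -1.54
turn az 0.03 linear [0.07 0.02 1.8 ]
```

View pics/s6.png

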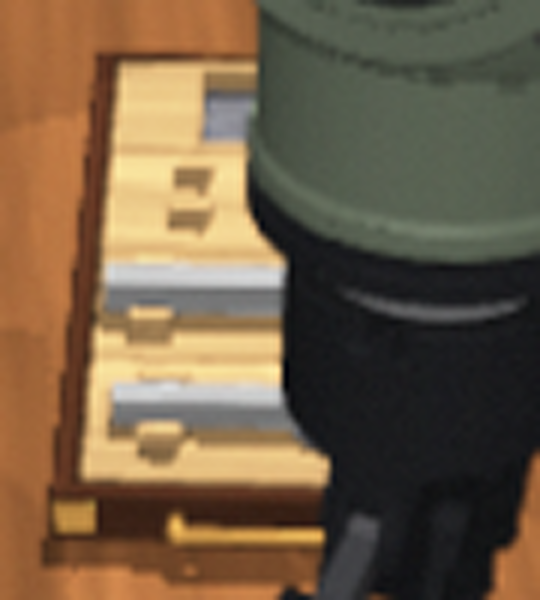

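Both shanks lie between their cheeks, with tails at about (110,290) and (115,405) in the crop. I have 2 picture views left, so I'll rely on the networks and numbers from here. Gripping the small punch.

Request:
{"fn": "carry_out", "kwargs": {
  "linear": [
    [0.07,0.02,0.6],
    [0,0,0.6],
    [0,0,0.6],
    [0,0,0],
    [0,0,0],
    [0,0,0],
    [0,0,0],
    [0,0,0],
    [0,0,0],
    [0,0,0],
    [0,0,0]
  ],
  "rotation": [
    [0,0,0],
    [0,0,0],
    [0,0,0],
    [0,0,0],
    [0,0,0],
    [0,0,0],
    [0,0,0],
    [0,0,0],
    [0,0,0],
    [0,0,0],
    [0,0,0]
  ],
  "grip": [0.5,0.5,0.5,0.5,0.5,0,0,0,0,0,0]
}}

```text
time: 16.88
ee_pos: [559.7, -131.6, 5.4]
eef_rot: [-3.028, 0.837, -0.002]
wrist_force: [-2.2, -0.1, 8.7]
finger_gap: 7.9
finger_force: 60.0
```

Request:
{"fn": "carry_out", "kwargs": {
  "linear": [
    [0,0,-0.8],
    [0,0,-1],
    [0,0,-1],
    [0,0,0],
    [0,0,0],
    [0,0,0]
  ],
  "rotation": [
    [0,0,0],
    [0,0,0],
    [0,0,0],
    [0,0,0],
    [0,0,0],
    [0,0,0]
  ],
  "grip": [0,0,0,0,0,0]
}}

```text
time: 17.38
ee_pos: [559.1, -131.3, 88.4]
eef_rot: [-3.028, 0.837, 0.0]
wrist_force: [-1.0, 0.6, -0.4]
finger_gap: 7.3
finger_force: 58.8
```

```bash
python3 p.py 557 222 90 -6.3; python3 -c "
from g import *
im=snap('side','s7f.png'); print([(round(d['conf'],2),[int(v) for v in d['rect']]) for d in env.cut_out('punch_small_mid','side')])
o=env.get_obs();R=cv2.Rodrigues(np.array(o['eef_rot']))[0];p=np.array(o['ee_pos'])
for s,h in((28,-5),(-40,-2)): print(proj('side',p+R@[s,0,h]))
c=proj('side',p+R@[28,0,-5]).astype(int); g=cv2.cvtColor(im,cv2.COLOR_BGR2GRAY)
print(cv2.HoughCircles(cv2.resize(g[c[1]-25:c[1]+25,c[0]-25:c[0]+25],(400,400),interpolation=cv2.INTER_CUBIC),cv2.HOUGH_GRADIENT,1,50,param1=60,param2=18,minRadius=30,maxRadius=60))
print(c)"
```

```text
t 17.38 pos [ 559.1 -131.3   88.4] yaw -30.9 tilt 0.02 gap 7.3 F [-1.   0.6 -0.4] ff 58.8 j7 -1.55
turn az -4.1 linear [ -1.36 -11.7   -0.05]
[(0.84, [352, 246, 399, 264])]
[393.84953038 257.24649688]
[356.16207683 246.32780104]
[[[ 60.5 171.5  38.6]]]
[393 257]
```

Request:
{"fn": "carry_out", "kwargs": {
  "linear": [
    [0,0,0],
    [0,0,0],
    [0,0,0],
    [0,0,0],
    [0,0,0],
    [-0.11,-0.98,0],
    [-0.11,-0.98,0],
    [-0.11,-0.98,0],
    [-0.11,-0.98,0],
    [-0.11,-0.98,0],
    [-0.11,-0.98,0],
    [-0.11,-0.98,0]
  ],
  "rotation": [
    [0,0,-0.82],
    [0,0,-0.82],
    [0,0,-0.82],
    [0,0,-0.82],
    [0,0,-0.82],
    [0,0,0],
    [0,0,0],
    [0,0,0],
    [0,0,0],
    [0,0,0],
    [0,0,0],
    [0,0,0]
  ],
  "grip": [0,0,0,0,0,0,0,0,0,0,0,0]
}}

```text
time: 18.48
ee_pos: [558.3, 76.9, 87.7]
eef_rot: [3.137, -0.173, -0.002]
wrist_force: [0.3, 0.1, -0.3]
finger_gap: 7.6
finger_force: 58.9
```

Request:
{"fn": "carry_out", "kwargs": {
  "linear": [
    [-0.11,-0.98,0],
    [-0.11,-0.98,0],
    [-0.11,-0.98,0],
    [-0.11,-0.98,0],
    [-0.11,-0.9,0],
    [0,0,0.6],
    [0,0,0.6],
    [0,0,0],
    [0,0,0],
    [0,0,0],
    [0,0,0]
  ],
  "rotation": [
    [0,0,0],
    [0,0,0],
    [0,0,0],
    [0,0,0],
    [0,0,0],
    [0,0,0],
    [0,0,0],
    [0,0,0],
    [0,0,0],
    [0,0,0],
    [0,0,0]
  ],
  "grip": [0,0,0,0,0,0,0,0,0,0,0]
}}

```text
time: 19.4
ee_pos: [558.7, 221.0, 53.3]
eef_rot: [-3.136, 0.173, -0.001]
wrist_force: [0.1, -1.2, 0.1]
finger_gap: 7.6
finger_force: 58.9
```

```bash
python3 p.py 557.2 221.9 24 -6.3
```

```text
t 19.4 pos [558.7 221.   53.3] yaw -6.3 tilt 0.05 gap 7.6 F [ 0.1 -1.2  0.1] ff 58.9 j7 -1.76
turn az -0.01 linear [-0.05 -0.03  0.98]
```

Request:
{"fn": "carry_out", "kwargs": {
  "linear": [
    [-0.05,-0.03,0.6],
    [0,0,0],
    [0,0,0],
    [0,0,0.38],
    [0,0,0],
    [0,0,0],
    [0,0,0]
  ],
  "rotation": [
    [0,0,0],
    [0,-0.5,0],
    [0,0,0],
    [0,0,0],
    [0,0,0],
    [0,0,0],
    [0,0,0]
  ],
  "grip": [0,0,0,0,0,0,0]
}}

```text
time: 19.98
ee_pos: [556.2, 222.3, 23.1]
eef_rot: [-3.133, 0.173, 0.081]
wrist_force: [0.7, 0.3, -1.1]
finger_gap: 7.8
finger_force: 61.9
```

```bash
python3 p.py; python3 -c "
from h import *
snap('side','s8f.png'); print([(round(d['conf'],2),[int(v) for v in d['rect']]) for d in env.cut_out('punch_small_mid','side')])
for p in [(585,218.8,25),(585-71*.994,218.8+7.8,25)]: print(proj('side',p))"
```

```text
t 19.98 pos [556.2 222.3  23.1] yaw -6.3 tilt 2.97 gap 7.8 F [ 0.7  0.3 -1.1] ff 61.9 j7 -1.75
[(0.65, [336, 164, 369, 177])]
[366.02659412 171.76283265]
[335.26288002 171.310704  ]
```

Request:
{"fn": "carry_out", "kwargs": {
  "linear": [
    [0.02,0,0.02],
    [0,0,0],
    [0,0,0],
    [0,0,0],
    [0,0,0],
    [0,0,0],
    [0,0,-0.6],
    [0,0,-1],
    [0,0,-1],
    [0,0,-1],
    [0,0,0]
  ],
  "rotation": [
    [0,0,0],
    [0,0,0],
    [0,0,0],
    [0,0,0],
    [0,0,0],
    [0,0,0],
    [0,0,0],
    [0,0.5,0],
    [0,0,0],
    [0,0,0],
    [0,0,0]
  ],
  "grip": [0,0,0.4,0.4,0.4,0.4,0.4,0.4,0.4,0.4,0.4]
}}

```text
time: 21.0
ee_pos: [561.3, 222.4, 135.6]
eef_rot: [-3.134, 0.172, -0.01]
wrist_force: [0.2, 0.3, -0.2]
finger_gap: 34.4
finger_force: 0.0
```

```bash
python3 p.py 418.5 -202.3 100 9
```

```text
t 21.0 pos [561.3 222.4 135.6] yaw -6.3 tilt 0.39 gap 34.4 F [ 0.2  0.3 -0.2] ff 0.0 j7 -1.79
turn az -2.55 linear [-6.91 13.24  1.19]
```

Request:
{"fn": "carry_out", "kwargs": {
  "linear": [
    [0,0,0],
    [0,0,0],
    [0,0,0],
    [-0.46,0.88,0.08],
    [-0.46,0.88,0.08],
    [-0.46,0.88,0.08],
    [-0.46,0.88,0.08],
    [-0.46,0.88,0.08],
    [-0.46,0.88,0.08],
    [-0.46,0.88,0.08],
    [-0.46,0.88,0.08],
    [-0.46,0.88,0.08]
  ],
  "rotation": [
    [0,0,-0.85],
    [0,0,-0.85],
    [0,0,-0.85],
    [0,0,0],
    [0,0,0],
    [0,0,0],
    [0,0,0],
    [0,0,0],
    [0,0,0],
    [0,0,0],
    [0,0,0],
    [0,0,0]
  ],
  "grip": [0.8,0.8,0.8,0.8,0.8,0.8,0.8,0.8,0.8,0.8,0.8,0.8],
  "squeeze": 80
}}

```text
time: 22.0
ee_pos: [473.4, -33.4, 108.7]
eef_rot: [-3.132, -0.247, -0.001]
wrist_force: [-0.2, -1.0, -0.7]
finger_gap: 68.0
finger_force: 0.0
```

Request:
{"fn": "carry_out", "kwargs": {
  "linear": [
    [-0.46,0.88,0.08],
    [-0.46,0.88,0.08],
    [-0.46,0.88,0.08],
    [-0.46,0.88,0.08],
    [-0.46,0.88,0.08],
    [-0.46,0.88,0.08],
    [0,0,0],
    [0,0,0],
    [0,0,0],
    [0,0,0]
  ],
  "rotation": [
    [0,0,0],
    [0,0,0],
    [0,0,0],
    [0,0,0],
    [0,0,0],
    [0,0,0],
    [0,0,0],
    [0,0,0],
    [0,0,0],
    [0,0,0]
  ],
  "grip": [0.8,0.8,0.8,0.8,0.8,0.8,0.8,0.8,0.8,0.8]
}}

```text
time: 22.83
ee_pos: [417.4, -200.6, 94.4]
eef_rot: [-3.131, -0.249, -0.0]
wrist_force: [-0.2, 0.1, 0.8]
finger_gap: 68.2
finger_force: 0.0
```

```bash
python3 p.py 418.5 -202.3 6 9;  python3 -c "
from h import *
snap('side','s9f.png'); im=cv2.imread('pics/s9f.png'); cv2.imwrite('pics/s9.png',np.hstack([cv2.resize(im[250:410,200:360],(400,400)),cv2.resize(im[130:240,305:415],(400,400),interpolation=cv2.INTER_CUBIC)]))"
```

```text
t 22.83 pos [ 417.4 -200.6   94.4] yaw 9.1 tilt 0.03 gap 68.2 F [-0.2  0.1  0.8] ff 0.0 j7 -0.92
turn az 0.01 linear [0.03 0.06 2.95]
```

View pics/s9.png

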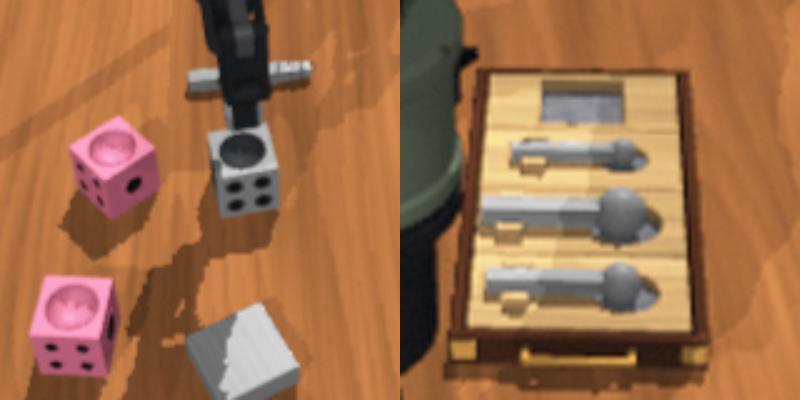

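The picture shows all three punches lying in their inserts: the small ball at about (367,172), the large at (367,189) and the medium at (365.5,209), all within about 2 mm of the hole middles. The gripper is over the bright cube. Descending.

Request:
{"fn": "carry_out", "kwargs": {
  "linear": [
    [0.03,0.06,0.75],
    [0,0,0.75],
    [0,0,0.75],
    [0,0,0.7],
    [0,0,0],
    [0,0,0],
    [0,0,0],
    [0,0,0],
    [0,0,0],
    [0,0,0],
    [0,0,0]
  ],
  "rotation": [
    [0,0,0],
    [0,0,0],
    [0,0,0],
    [0,0,0],
    [0,0,0],
    [0,0,0],
    [0,0,0],
    [0,0,0],
    [0,0,0],
    [0,0,0],
    [0,0,0]
  ],
  "grip": [0.8,0.8,0.8,0.8,0.8,0.8,0.2,0.2,0.2,0.2,0.2]
}}

```text
time: 23.8
ee_pos: [418.6, -203.2, 7.2]
eef_rot: [3.131, 0.247, 0.003]
wrist_force: [-0.9, 1.7, 16.0]
finger_gap: 39.1
finger_force: 80.1
```

```bash
python3 p.py
```

```text
t 23.8 pos [ 418.6 -203.2    7.2] yaw 9.0 tilt 0.1 gap 39.1 F [-0.9  1.7 16. ] ff 80.1 j7 -0.91
```

Request:
{"fn": "carry_out", "kwargs": {
  "linear": [
    [0,0,-0.5],
    [0,0,-0.8],
    [0,0,-0.8],
    [0,0,-0.8],
    [0,0,0],
    [0,0,0],
    [0,0,0]
  ],
  "rotation": [
    [0,0,0],
    [0,0,0],
    [0,0,0],
    [0,0,0],
    [0,0,0],
    [0,0,0],
    [0,0,0]
  ],
  "grip": [0.2,0.2,0.2,0.2,0.2,0.2,0.2]
}}

```text
time: 24.38
ee_pos: [418.0, -203.1, 92.7]
eef_rot: [-3.132, -0.246, -0.0]
wrist_force: [-0.3, -0.4, -5.7]
finger_gap: 38.7
finger_force: 82.7
```

```bash
python3 p.py 566 291.6 95 -6.3; python3 -c "
from g import *
snap('side','s10f.png');ds=env.cut_out('doming_block_centre','side');print([(round(d['conf'],2),[int(v) for v in d['rect']]) for d in ds])
o=env.get_obs();R=cv2.Rodrigues(np.array(o['eef_rot']))[0];p=np.array(o['ee_pos'])
q=np.array([proj('side',p+R@[x,y,-14+z]) for x in(-20,20) for y in (-20,20) for z in(-20,20)]);print(q.min(0),q.max(0))"
```

```text
t 24.38 pos [ 418.  -203.1   92.7] yaw 9.0 tilt 0.01 gap 38.7 F [-0.3 -0.4 -5.7] ff 82.7 j7 -0.91
turn az 2.55 linear [  3.09 -16.93  -0.08]
[(0.97, [230, 301, 263, 338]), (0.86, [211, 362, 249, 402]), (0.61, [280, 270, 309, 303])]
[277.45150896 261.30075423] [309.10578755 302.25985393]
```

Request:
{"fn": "carry_out", "kwargs": {
  "linear": [
    [0,0,0],
    [0,0,0],
    [0,0,0],
    [0.17,-0.94,0],
    [0.17,-0.94,0],
    [0.17,-0.94,0],
    [0.17,-0.94,0],
    [0.17,-0.94,0],
    [0.17,-0.94,0],
    [0.17,-0.94,0],
    [0.17,-0.94,0],
    [0.17,-0.94,0]
  ],
  "rotation": [
    [0,0,0.85],
    [0,0,0.85],
    [0,0,0.85],
    [0,0,0],
    [0,0,0],
    [0,0,0],
    [0,0,0],
    [0,0,0],
    [0,0,0],
    [0,0,0],
    [0,0,0],
    [0,0,0]
  ],
  "grip": [0.2,0.2,0.2,0.2,0.2,0.2,0.2,0.2,0.2,0.2,0.2,0.2]
}}

```text
time: 25.48
ee_pos: [491.3, 45.4, 92.0]
eef_rot: [3.137, -0.173, -0.002]
wrist_force: [0.9, -0.4, -4.3]
finger_gap: 38.8
finger_force: 82.6
```

Request:
{"fn": "carry_out", "kwargs": {
  "linear": [
    [0.17,-0.94,0],
    [0.17,-0.94,0],
    [0.17,-0.94,0],
    [0.17,-0.94,0],
    [0.17,-0.94,0],
    [0.17,-0.94,0],
    [0.17,-0.94,0],
    [0.17,-0.94,0],
    [0.17,-0.94,0],
    [0,0,0],
    [0,0,0],
    [0,0,0]
  ],
  "rotation": [
    [0,0,0],
    [0,0,0],
    [0,0,0],
    [0,0,0],
    [0,0,0],
    [0,0,0],
    [0,0,0],
    [0,0,0],
    [0,0,0],
    [0,0,0],
    [0,0,0],
    [0,0,0]
  ],
  "grip": [0.2,0.2,0.2,0.2,0.2,0.2,0.2,0.2,0.2,0.2,0.2,0.2]
}}

```text
time: 26.48
ee_pos: [564.6, 290.4, 91.8]
eef_rot: [3.135, -0.173, -0.002]
wrist_force: [-0.6, -1.1, -4.3]
finger_gap: 39.3
finger_force: 82.8
```

```bash
python3 p.py 566 291.6 18 -6.3
```

```text
t 26.48 pos [564.6 290.4  91.8] yaw -6.3 tilt 0.11 gap 39.3 F [-0.6 -1.1 -4.3] ff 82.8 j7 -1.86
turn az -0.0 linear [ 0.04 -0.04  2.46]
```

Request:
{"fn": "carry_out", "kwargs": {
  "linear": [
    [0.04,-0.04,0.7],
    [0,0,0.7],
    [0,0,0.6],
    [0,0,0.3],
    [0,0,0.11],
    [0,0,0],
    [0,0,0],
    [0,0,0]
  ],
  "rotation": [
    [0,0,0],
    [0,0,0],
    [0,0,0],
    [0,0,0],
    [0,0,0],
    [0,0,0],
    [0,0,0],
    [0,0,0]
  ],
  "grip": [0.2,0.2,0.2,0.2,0.2,0.2,0.2,0.2]
}}

```text
time: 27.15
ee_pos: [566.8, 292.3, 21.6]
eef_rot: [-3.136, 0.173, -0.002]
wrist_force: [-0.6, 0.3, -4.5]
finger_gap: 38.9
finger_force: 82.8
```

```bash
python3 p.py 566 291.6 18 -6.3
```

```text
t 27.15 pos [566.8 292.3  21.6] yaw -6.3 tilt 0.08 gap 38.9 F [-0.6  0.3 -4.5] ff 82.8 j7 -1.83
turn az -0.0 linear [-0.02  0.03  0.12]
```

No side contact. Lowering a little more, then releasing.

Request:
{"fn": "carry_out", "kwargs": {
  "linear": [
    [-0.02,0.03,0.09],
    [0,0,0],
    [0,0,0],
    [0,0,0],
    [0,0,0],
    [0,0,0],
    [0,0,0],
    [0,0,-0.5],
    [0,0,-0.8],
    [0,0,-1],
    [0,0,-1],
    [0,0,-1]
  ],
  "rotation": [
    [0,0,0],
    [0,0,0],
    [0,0,0],
    [0,0,0],
    [0,0,0],
    [0,0,0],
    [0,0,0],
    [0,0,0],
    [0,0,0],
    [0,0,0],
    [0,0,0],
    [0,0,0]
  ],
  "grip": [0.2,0.2,0.62,0.62,0.62,0.62,0.62,0.62,0.62,0.62,0.62,0.62]
}}

```text
time: 28.15
ee_pos: [565.6, 291.3, 149.5]
eef_rot: [-3.137, 0.173, -0.001]
wrist_force: [0.4, -0.0, 0.9]
finger_gap: 52.9
finger_force: 0.0
```

Request:
{"fn": "carry_out", "kwargs": {
  "linear": [
    [0,0.8,-0.5],
    [0,0.9,-0.5],
    [0,0.9,-0.5],
    [0,0.9,0],
    [0,0.9,0],
    [0,0.9,0],
    [0,0.9,0],
    [0,0.9,0],
    [0,0.9,0],
    [0,0.9,0],
    [0,0.9,0],
    [0,0,0]
  ],
  "rotation": [
    [0,0,0],
    [0,0,0],
    [0,0,0],
    [0,0,0],
    [0,0,0],
    [0,0,0],
    [0,0,0],
    [0,0,0],
    [0,0,0],
    [0,0,0],
    [0,0,0],
    [0,0,0]
  ],
  "grip": [0.62,0.62,0.62,0.62,0.62,0.62,0.62,0.62,0.62,0.62,0.62,0.62]
}}

```text
time: 29.15
ee_pos: [532.8, -6.3, 193.3]
eef_rot: [3.134, -0.182, 0.002]
wrist_force: [0.8, -1.8, -1.1]
finger_gap: 52.8
finger_force: 0.0
```

Request:
{"fn": "carry_out", "kwargs": {
  "linear": [
    [0,0.9,0],
    [0,0.9,0],
    [0,0.9,0],
    [0,0,0],
    [0,0,0]
  ],
  "rotation": [
    [0,0,0],
    [0,0,0],
    [0,0,0],
    [0,0,0],
    [0,0,0]
  ],
  "grip": [0.62,0.62,0.62,0.62,0.62]
}}

```text
time: 29.57
ee_pos: [524.3, -82.4, 192.7]
eef_rot: [3.136, -0.177, 0.001]
wrist_force: [0.5, 0.3, 0.0]
finger_gap: 52.7
finger_force: 0.0
```

```bash
python3 p.py;  python3 -c "
from h import *
snap('side','s11f.png'); snap('top','t11f.png'); im=cv2.imread('pics/s11f.png');t=cv2.imread('pics/t11f.png')
cv2.imwrite('pics/s11.png',np.hstack([cv2.resize(t[145:245,145:295],(450,300),interpolation=cv2.INTER_CUBIC),cv2.resize(im[130:240,300:420],(327,300),interpolation=cv2.INTER_CUBIC)]))"
```

```text
t 29.57 pos [524.3 -82.4 192.7] yaw -6.4 tilt 0.05 gap 52.7 F [0.5 0.3 0. ] ff 0.0 j7 -1.28
```

View pics/s11.png

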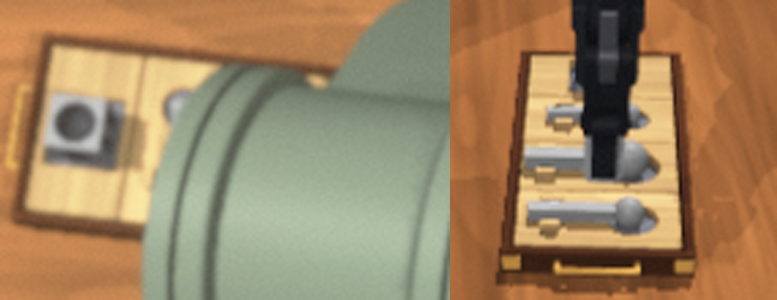

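The cube sits in the recess, with its hollow at about (170,186) in the top view, and the punches are in place. Numeric check before handing in.

```bash
python3 -c "
from h import *
p=back('top',(170.2,185.5),51);X=np.array([.994,-.11]);Y=np.array([.11,.994])
d=p[:2]-[566,291.6];print('cube off',d@X,d@Y)
for n,uv,z,h in [('small',(366.9,171.8),25,(585,218.8)),('large',(366.6,189.1),27,(576.5,149)),('med',(365.6,208.9),26,(569,79.8))]:
    # side calibration bias ~(+1.5,+1.7) against top
    d=back('side',uv,z)[:2]-[1.7,1.7]-h;print(n,(d@X).round(1),(d@Y).round(1))
"
```

```text
cube off -0.9417848524395596 -1.3553039096468789
small 0.5 -2.0
large -0.5 -4.4
med -3.7 -5.5
```

The cube is off by about 1.5 mm. The medium punch reads -5.5 mm across, so I'll move the arm clear and re-measure from above.

Request:
{"fn": "carry_out", "kwargs": {
  "linear": [
    [0,0.9,-0.2],
    [0,0.9,-0.2],
    [0,0.9,-0.2],
    [0,0.9,-0.2],
    [0,0.9,0],
    [0,0.9,0],
    [0,0.9,0],
    [0,0.9,0],
    [0,0.9,0],
    [0,0,0],
    [0,0,0],
    [0,0,0]
  ],
  "rotation": [
    [0,0,0],
    [0,0,0],
    [0,0,0],
    [0,0,0],
    [0,0,0],
    [0,0,0],
    [0,0,0],
    [0,0,0],
    [0,0,0],
    [0,0,0],
    [0,0,0],
    [0,0,0]
  ],
  "grip": [0.6,0.6,0.6,0.6,0.6,0.6,0.6,0.6,0.6,0.6,0.6,0.6]
}}

```text
time: 30.67
ee_pos: [498.4, -321.5, 215.9]
eef_rot: [-3.136, 0.17, -0.0]
wrist_force: [-0.1, -0.1, -0.1]
finger_gap: 51.5
finger_force: 0.0
```

```bash
python3 -c "
from h import *
X=np.array([.994,-.11]);Y=np.array([.11,.994])
holes={'small':((585,218.8),25,31),'large':((576.5,149),27,33.8),'medium':((569,79.8),26,32.4)}
for c in('top','side'):
  env.read_camera(c)
  for n,(h,z,o) in holes.items():
    for d in env.cut_out('punch_%s_mid'%n,c):
        v,u=np.nonzero(d['region']); w=np.array([back(c,(a,b),z)[:2]-h for a,b in zip(u,v)])-(1.7 if c=='side' else 0)
        x,y=w@X,w@Y; k=x<-25
        print(c,n,round(d['conf'],2),'x ext',x.min().round(1),x.max().round(1),'shank y',y[k].mean().round(1) if k.any() else None,'ball y',y[~k].mean().round(1) if (~k).any() else None)
"
```

```text
top small 0.73 x ext -69.5 9.5 shank y -0.2 ball y -0.3
top large 0.82 x ext -86.1 13.4 shank y 0.0 ball y -0.2
top medium 0.68 x ext -80.2 9.8 shank y -0.1 ball y 0.2
```

From above, all three punches are centred across within 0.3 mm and along within 3 mm. Handing in.

```bash
python3 -c "
from bench import env
print(env.hand_in())"
```

```text
the job is handed in; nothing more can be done
None
```

I handed the job in at about 31 s. The three ball punches lie in their own inserts (within about 3 mm along and 0.3 mm across), the hollowed cube is in its recess (about 1.5 mm off centre), and I did not handle the flat punch, bench block or pink cubes; the hand-in returned no verdict.

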